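# Stack the microscope adapter rings on the slanted arbor

### The job

Thread the three plain aluminium adapter rings onto the slanted arbor of the assembly stand in order of size: the largest first, fully home against the flange, then the middle one, then the smallest, each resting flat on the one before. Let go of them and leave everything else on the bench where it stands.

Things in the scene. Friction and masses are not known exactly. Their poses are not given: they have to be found in the camera images.
- ring_large: the largest of three plain aluminium adapter rings, lying flat: outer diameter 56, bore 19, thickness 12; origin at the centre of its underside, z along its axis (up as it lies); 20 to 100 g
- ring_medium: the middle of three plain aluminium adapter rings, lying flat: outer diameter 46, bore 19, thickness 12; origin at the centre of its underside, z along its axis (up as it lies); 20 to 100 g
- ring_small: the smallest of three plain aluminium adapter rings, lying flat: outer diameter 36, bore 19, thickness 12; origin at the centre of its underside, z along its axis (up as it lies); 20 to 100 g
- ring_large_mid (a point): centre of the large ring, halfway through its thickness (6 from either face), axes as the ring's
- ring_medium_mid (a point): centre of the medium ring, halfway through its thickness (6 from either face), axes as the ring's
- ring_small_mid (a point): centre of the small ring, halfway through its thickness (6 from either face), axes as the ring's
- arbor: tilting head of the assembly stand: a steel disc flange (diameter 52) and, standing on it, a round arbor of diameter 14 and length 44, whose last 7 taper to diameter 6. Origin on the tilt pivot, z along the arbor towards its free tip; the flange face is at z = 24, the arbor's tip at z = 68. The arbor leans 22 to 32 degrees from vertical towards the stand's -x side (roughly towards the robot). The pivot is very stiff (holds 3 N m) and stays where it is set
- arbor_foot (a point): centre of the flange face at the foot of the arbor, where the first ring seats; axes as the arbor's
- arbor_tip (a point): free tip of the arbor; axes as the arbor's
- stand: fixed dark steel base of the assembly stand, 90 (x) by 84 (y) plate 12 thick with two cheeks, 67 tall, 68 wide over the cheeks, that carry the pivot 55 above its underside; origin at the centre of the underside; front is its -x side
- lamp_head (a point): middle of the head of a small black work lamp that is fixed to the stand and hangs over its +x side: head of diameter 44 and height 22, on a thin post (diameter 10) that rises from the plate at stand x = 50 to 65. This point is at x = 40, y = 0, z = 216 in the stand's frame. It blocks a bulky hand from coming straight down: come in along the arbor from the -x side
- tape_roll: bystander: roll of cream paper tape lying flat, outer diameter 66, hole 40, 19 high; loose, origin at the centre of the underside
- tip_cleaner: bystander: squat round brass tip-cleaner pot, diameter 60, 45 high; loose, origin at the centre of the underside
- screw_jar: bystander: small clear jar with steel lid, diameter 54, 38 high; loose, origin at the centre of the underside
- air_nozzle: bystander: dark steel hot-air nozzle standing on its wide end, diameter 38, tapering to 12 at the top, 50 high; loose, origin at the centre of the underside
- loupe: bystander: black eye loupe standing up, diameter 42, 36 high; loose, origin at the centre of the underside
- phone: bystander: black phone lying flat, 72 (its x) by 146 (its y) by 8 thick; loose, origin at the centre of the underside
- screwdriver: bystander: yellow-handled screwdriver lying down, 160 long along its x, about 30 high at most; loose, origin at the centre of the underside (mid-length or nearly)
- dispenser: bystander: white plastic dispenser bottle, diameter 60, 150 tall; loose, origin at the centre of the underside
- mat: blue silicone work mat, fixed, 480 by 820, 3 thick: all of the rings, the stand and most small things stand on it, 3 above the bench top
There are look-alikes about, which are no part of the job. Leave any black or brown look-alike of the ring_large alone.

How it is judged:
By the outcome, as a careful person would: the job done as asked, in the order asked, and still so for the second after the job is handed in, with the robot touching nothing.
It also fails if it takes over 72 s, if anything falls off the work surface, if the arm or the gripper's body presses on something with over 40 N, if the wrist force passes 120 N, or if a joint passes its speed limit or range.

### The arm

A 7-joint arm with a two-finger parallel gripper is mounted at the origin on the work surface. World frame = base frame: x ahead of the robot, y to its left, z up, the work surface at z = 0. Lengths are in m, angles in rad, forces in N, time in s.
With the tool pointing down it reaches from about 0.425 to 0.925 m from the base axis. Payload 6.8 kg.
Tool frame: the origin (TCP) lies between the finger pads; the fingertips stand 11 mm ahead of it and the grasp point (between the pads) lies 8 mm behind it; z points along the fingers, y is the line along which they close (so a half turn about z gives the same grasp; the last joint's range is limited). The gripper opens to 85 mm and grips with 20 to 120 N. Pads are 22 mm wide; open, the fingers measure 114 mm over their backs; the gripper's body (76 mm by 85 mm) begins 54 mm behind the grasp point. The pads swing forward as they close: fully open they stand 13 mm farther back than shut.
Start: joints at [1.045, 0.477, 0.022, 1.555, -0.011, 1.109, -0.083], TCP at [0.274, -0.617, 0.242] pointing down, gripper open.
Joint ranges: [-2.96, 2.96], [-0.34, 2.1], [-1.41, 1.46], [0.24, 2.44], [-1.37, 4.51], [0.17, 1.92], [-2.96, 2.96]. Speed limits (rad/s): [2.39, 2.39, 3.14, 3.14, 3.14, 3.14, 3.14].

### API

Orientations are given as a rotation vector (axis times angle).
In Python, from bench import r gives the robot as it stands.
- The arm moves only by the tool send_rows, never from a script. Its argument "deltas" is a list of rows, each an object of numbers: "dx", "dy", "dz": the shift along the world's x, y, z in mm; "rx", "ry", "rz": the turn, a rotation vector about the world's x, y, z in degrees. A call has 1 to 5 rows; each row is the pose to reach, as a shift and turn from the pose commanded when the call began; what a row does not reach only later rows make up. A row lasts 1/12 s, in which the tool goes at most 41.7 mm and 7.16 degrees, less where a joint would pass 70% of its speed; a pose out of reach is approached as far as the arm can. A call with a gripper value outside its range is refused whole. "jaw" is the finger opening in mm, from 0 to 85.4, set as the call begins (left out, the last holds). The fingers move at their own pace and stop on an object; "newtons" is the grip in N (left out, the last holds). Time passes only in rows, so rows that repeat a pose let the fingers close. It gives the time, the measured TCP pose, the force, the opening and the grip force at its end, in the units of the state.
- r.get_obs(): the state, without advancing time (a new reading comes with each control period).
- r.grab_frame(name): name is "side" or "top" or "wrist"; returns a dict with "frame" (384x512x3 uint8, blue, green, red), "z_map" (384x512 float32, m along the optical axis (not along the pixel's ray), 0 where there is no reading), "vertical_fov" (degrees; the focal length in pixels is half the picture's height over the tangent of half this angle, whatever the lens; pixels are square), "cx", "cy" (the principal point, pixels), "xyz" and "orientation" of the camera in the world. Camera axes: x right, y down, z forward; pixel columns grow to the right and rows downward; lengths in m; the calibration is good to about 2 mm. A picture is of the moment at which its call begins.
- r.hand_in(): hands the job in; it is judged then, once.
The state is a dict: "clock": time; "joints": joint angles; "qvel": joint speeds; "tau": joint torques, N m; "tcp_pos": TCP position; "orientation": TCP orientation; "contact_force": force on the tool from outside, world axes, zero at the start; "moment": the same for the moment, N m; "grip_width": finger opening in m; "gripper_force": force on a finger pad.
Only numpy, scipy, OpenCV 4.12 (cv2) and the standard library are available. Lean on these libraries where they do the work, as an engineer would, in place of code of your own. Each camera call takes 0.05 s, during which the arm holds its last target. There are 200 camera calls.

## Working session

There is one attempt and no reset: what is moved stays moved. The work goes in short steps, Python scripts to look and compute and a tool call to move; the robot and the scene stay as the last step left them, time stands still between calls to the robot, and variables do not carry over. Pictures are saved under pics/ and viewed, at most 10 in all, crops included, and the job is handed in when it is done.

Besides the shell and the picture viewer there is one more tool, called after "Emit:" as a command line: name --argument value ..., lists and objects as JSON in quotes. send_rows: Moves the arm, as the interface text tells. Its arguments: {"type":"object","properties":{"deltas":{"type":"array","items":{"type":"object","properties":{"dx":{"type":"number"},"dy":{"type":"number"},"dz":{"type":"number"},"rx":{"type":"number"},"ry":{"type":"number"},"rz":{"type":"number"}}}},"jaw":{"type":"number"},"newtons":{"type":"number"}},"required":["deltas"]}

```bash
mkdir -p pics; cat > h.py <<'E'
import numpy as np, cv2
from scipy.spatial.transform import Rotation as R
from bench import r
def grab(n):
    c=r.grab_frame(n); h=c["frame"].shape[0]
    c["f"]=h/2/np.tan(np.radians(c["vertical_fov"])/2)
    c["R"]=R.from_rotvec(c["orientation"]).as_matrix() if np.size(c["orientation"])==3 else np.array(c["orientation"])
    return c
def cloud(c):
    h,w=c["z_map"].shape; u,v=np.meshgrid(np.arange(w),np.arange(h)); z=c["z_map"]
    p=np.stack([(u-c["cx"])/c["f"]*z,(v-c["cy"])/c["f"]*z,z],-1)
    return p@c["R"].T+np.array(c["xyz"])
def ray(c,u,v,zz):
    d=c["R"]@np.array([(u-c["cx"])/c["f"],(v-c["cy"])/c["f"],1]); o=np.array(c["xyz"])
    return o+d*(zz-o[2])/d[2]
E
python3 - <<'E'
from h import *
a=grab("top");b=grab("side")
np.savez("/tmp/a.npz",**a);np.savez("/tmp/b.npz",**b)
for c in(a,b): print(c["xyz"],c["orientation"],c["f"],c["cx"],c["cy"])
cv2.imwrite("pics/top.png",cv2.resize(a["frame"],(800,600)));cv2.imwrite("pics/side.png",cv2.resize(b["frame"],(800,600)))
print(r.get_obs())
E
```

```text
[ 0.37937132 -0.08515615  1.34926371] [-2.13647319  2.12312401 -0.15816581] 459.2102955130793 244.1024108043279 187.66416314757927
[0.25823515 0.71586653 0.67983501] [-0.5065844   2.54003975 -1.43195173] 405.40811004154165 252.90844854445658 188.6759305780999
{'clock': 0.1, 'joints': array([ 1.04487274,  0.47772149,  0.02236794,  1.55636203, -0.01152627,
        1.10932106, -0.08308736]), 'qvel': array([ 0.00045898, -0.00159715, -0.0016398 , -0.00126415, -0.00085309,
       -0.00187705, -0.00074111]), 'tau': array([ 3.10364587e-03, -5.97758460e+01,  1.61282770e+00, -2.81954098e+01,
        1.27027952e-02,  4.99936737e-03, -3.21406458e-05]), 'tcp_pos': array([ 0.2736642 , -0.61645706,  0.24141671]), 'orientation': array([-3.07170086e+00, -6.51213550e-01,  7.17589564e-04]), 'contact_force': array([-0.08573634,  0.00649995, -0.29908834]), 'moment': array([-0.02603105, -0.02720324, -0.00957619]), 'gripper_force': 0.0, 'grip_width': 0.08546521931806678}
```

View pics/top.png

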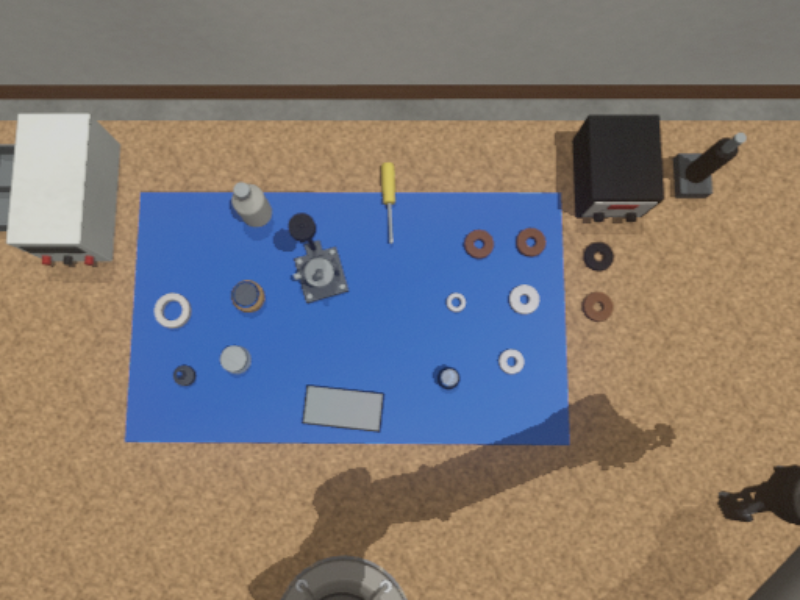

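View pics/side.png

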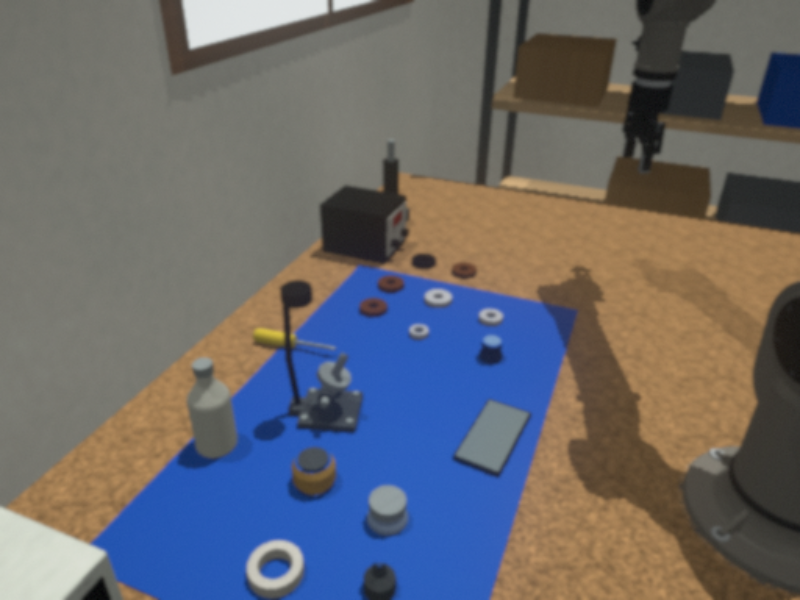

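The top view shows the aluminium rings at about (524,299) large, (512,361) medium and (456,302) small. The stand is at (320,275) with its lamp at (302,227), and the brown and black look-alikes lie up and to the right. Next I measure these.

```bash
python3 - <<'E'
from h import *
a=dict(np.load("/tmp/a.npz"));b=dict(np.load("/tmp/b.npz"))
hsv=cv2.cvtColor(a["frame"],cv2.COLOR_BGR2HSV)
m=((hsv[...,1]<70)&(hsv[...,2]>120)).astype(np.uint8)
cs,_=cv2.findContours(m,cv2.RETR_EXTERNAL,cv2.CHAIN_APPROX_NONE)
for c in cs:
    (u,v),rad=cv2.minEnclosingCircle(c); A=cv2.contourArea(c)
    if 50<A<2000 and 250<u<370: 
        M=cv2.moments(c);u=M["m10"]/M["m00"];v=M["m01"]/M["m00"]
        print("ring",u,v,2*np.sqrt(A/np.pi)/a["f"]*1330,ray(a,u,v,0.015))
P=cloud(a);Q=cloud(b)
print("mat z",np.median(P[230:240,150:160,2]),np.median(Q[300:310,240:250,2]))
# stand base: top view dark region; print height map stats around stand
for n,X in(("top",P),("side",Q)):
    c0=ray(a,205,176,0.05)
    d=np.hypot(X[...,0]-c0[0],X[...,1]-c0[1]); z=X[...,2]
    for lo,hi in((.01,.02),(.045,.075),(.08,.1),(.1,.115),(.115,.16),(.2,.25)):
        s=(d<.11)&(z>lo)&(z<hi); 
        if s.sum(): print(n,lo,hi,s.sum(),X[s].mean(0).round(4),X[s].min(0).round(3),X[s].max(0).round(3))
# base plate rectangle
c0=ray(a,205,176,0.05);d=np.hypot(P[...,0]-c0[0],P[...,1]-c0[1])
s=(d<.075)&(hsv[...,1]<110)&(P[...,2]<.09)
pts=(P[s][:,:2]*1000).astype(np.float32);print(cv2.minAreaRect(pts))
cr=a["frame"][120:210,150:260];cr2=b["frame"][170:285,150:260]
o=np.hstack([cv2.resize(cr,(400,330),interpolation=2),cv2.resize(cr2,(400,420),interpolation=2)[:330*1]]) if 0 else np.hstack([cv2.resize(cr,(390,420),interpolation=2),cv2.resize(cr2,(400,420),interpolation=2)])
cv2.imwrite("pics/st.png",o)
E
```

```text
ring 287.407158836689 241.01789709172257 28.208060099798843 [ 0.44313747 -0.19089713  0.015     ]
ring 326.90055248618785 230.97513812154696 43.96776312689113 [ 0.47279732 -0.30521928  0.015     ]
ring 291.4854368932039 193.20873786407768 33.16757319612599 [ 0.58275184 -0.20394716  0.015     ]
ring 335.11868686868684 191.10037878787878 53.10030887721942 [ 0.58968099 -0.33180236  0.015     ]
ring 328.1922537679635 69.9397125832457 100.78254992497156 [ 0.96562341 -0.3198881   0.015     ]
mat z 0.034907673699421604 0.003062069748883567
top 0.01 0.02 508 [0.6331 0.048  0.0153] [ 0.532 -0.047  0.01 ] [0.732 0.138 0.02 ]
top 0.045 0.075 127 [0.6313 0.0535 0.0673] [0.604 0.015 0.048] [0.69  0.095 0.075]
top 0.08 0.1 147 [0.6358 0.0503 0.0855] [0.606 0.022 0.08 ] [0.652 0.073 0.097]
top 0.1 0.115 11 [0.6171 0.0446 0.1102] [0.608 0.038 0.101] [0.625 0.051 0.115]
top 0.115 0.16 12 [0.6135 0.0427 0.1187] [0.607 0.038 0.115] [0.619 0.048 0.123]
top 0.2 0.25 265 [0.672  0.0605 0.227 ] [0.651 0.04  0.207] [0.696 0.082 0.234]
side 0.01 0.02 738 [0.6348 0.059  0.0152] [ 0.581 -0.002  0.01 ] [0.7   0.103 0.02 ]
side 0.045 0.075 252 [0.6317 0.0706 0.0646] [0.603 0.025 0.046] [0.692 0.098 0.075]
side 0.08 0.1 193 [0.642  0.0578 0.0869] [0.611 0.028 0.08 ] [0.693 0.074 0.1  ]
side 0.1 0.115 58 [0.6474 0.0587 0.1074] [0.606 0.045 0.1  ] [0.696 0.074 0.115]
side 0.115 0.16 84 [0.6749 0.0663 0.1347] [0.606 0.044 0.115] [0.696 0.075 0.16 ]
side 0.2 0.25 322 [0.6693 0.0693 0.2231] [0.65  0.039 0.207] [0.696 0.087 0.231]
((643.3742065429688, 58.368553161621094), (110.01654815673828, 92.97998809814453), 16.259166717529297)
```

View pics/st.png

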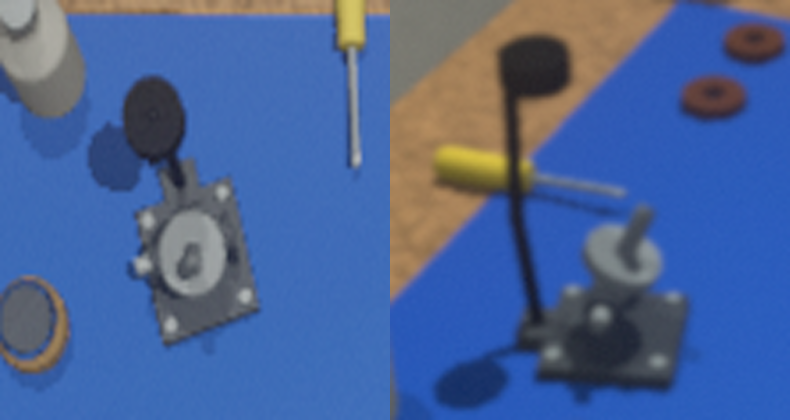

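The crops show the stand's arbor leaning towards the robot, with the lamp behind it. I go above the large ring first, turning the hand to match the stand's yaw of about 16°.

Emit:
send_rows --deltas '[{"dx": 29, "dy": 26, "rz": -2}, {"dx": 58, "dy": 52, "rz": -4}, {"dx": 87, "dy": 78, "rz": -6}, {"dx": 116, "dy": 104, "rz": -8}, {"dx": 145, "dy": 130, "rz": -8}]'

```text
$.deltas[0]: bad value
```

Emit:
send_rows --deltas '[{"dx": 29, "dy": 26}, {"dx": 58, "dy": 52}, {"dx": 87, "dy": 78}, {"dx": 116, "dy": 104}, {"dx": 145, "dy": 130}]'

```text
$.deltas[0]: bad value
```

Emit:
send_rows --deltas '[{"dx": 20, "dy": 20}, {"dx": 26, "dy": 25}, {"dx": 26, "dy": 25}, {"dx": 26, "dy": 25}]'

```text
$.deltas[0]: bad value
```

```bash
cat > fit.py <<'E'
from h import *
def ringfit(c,guess,rad):
    X=cloud(c); hsv=cv2.cvtColor(c["frame"],cv2.COLOR_BGR2HSV)
    m=(hsv[...,1]<80)&(hsv[...,2]>110)&(np.hypot(X[...,0]-guess[0],X[...,1]-guess[1])<rad)
    m=m.astype(np.uint8)
    cs,_=cv2.findContours(m,cv2.RETR_EXTERNAL,cv2.CHAIN_APPROX_NONE)
    k=max(cs,key=cv2.contourArea)[:,0,:]
    p=np.array([ray(c,u,v,.015)[:2] for u,v in k])
    (cc,rr)=cv2.minEnclosingCircle((p*1000).astype(np.float32))
    A=np.c_[2*p,np.ones(len(p))]; s=np.linalg.lstsq(A,(p**2).sum(1),rcond=None)[0]
    print("fit centre",s[:2].round(4),"dia",2*np.sqrt(s[2]+s[0]**2+s[1]**2),"mec",cc,2*rr, "z",np.median(X[m>0][:,2]))
E
python3 - <<'E'
from fit import *
c=grab("wrist");np.savez("/tmp/w1.npz",**c)
o=r.get_obs();print(o["clock"],o["tcp_pos"],R.from_rotvec(o["orientation"]).as_matrix().round(3).tolist(),c["xyz"],c["R"].round(2).tolist())
ringfit(c,(.590,-.332),.045)
cv2.imwrite("pics/w1.png",c["frame"])
# arbor fit from both scene views
for n in"ab":
    d=dict(np.load(f"/tmp/{n}.npz"));X=cloud(d);h=cv2.cvtColor(d["frame"],cv2.COLOR_BGR2HSV)
    s=(np.hypot(X[...,0]-.625,X[...,1]-.048)<.035)&(X[...,2]>.068)&(X[...,2]<.1)
    p=X[s]
    for _ in range(8):
        m=p.mean(0);nn=np.linalg.svd(p-m)[2][2];nn*=np.sign(nn[2]);e=(X[s]-m)@nn;p=X[s][abs(e)<.003]
    q=(p*1000)
    print(n,len(p),"normal",nn,"tilt",np.degrees(np.arccos(nn[2])),"az",np.degrees(np.arctan2(-nn[1],-nn[0])),"c",m)
E
```

```text
0.15 [ 0.27366761 -0.61655009  0.24155776] [[0.914, 0.406, -0.001], [0.406, -0.914, 0.001], [-0.0, -0.001, -1.0]] [ 0.34246722 -0.58651282  0.37297135] [[0.41, -0.87, -0.27], [-0.91, -0.39, -0.12], [-0.0, 0.3, -0.96]]Traceback (most recent call last):
  File "<stdin>", line 4, in <module>
  File "fit.py", line 7, in ringfit
    k=max(cs,key=cv2.contourArea)[:,0,:]
      ~~~^^^^^^^^^^^^^^^^^^^^^^^^
ValueError: max() iterable argument is empty
```

Each row needs all six numbers, so I resend the moves with every field filled in.

Emit:
send_rows --deltas '[{"dx": 29, "dy": 26, "dz": 0, "rx": 0, "ry": 0, "rz": -2}, {"dx": 58, "dy": 52, "dz": 0, "rx": 0, "ry": 0, "rz": -4}, {"dx": 87, "dy": 78, "dz": 0, "rx": 0, "ry": 0, "rz": -6}, {"dx": 116, "dy": 104, "dz": 0, "rx": 0, "ry": 0, "rz": -8}, {"dx": 145, "dy": 130, "dz": 0, "rx": 0, "ry": 0, "rz": -8}]'

```text
clock: 0.57
tcp_pos: [0.4199, -0.4854, 0.2421]
orientation: [-3.111, -0.432, 0.0]
contact_force: [-0.3, -1.1, -0.0]
grip_width: 0.0855
gripper_force: 0.0
```

Emit:
send_rows --deltas '[{"dx": 29, "dy": 26, "dz": 0, "rx": 0, "ry": 0, "rz": 0}, {"dx": 58, "dy": 52, "dz": 0, "rx": 0, "ry": 0, "rz": 0}, {"dx": 87, "dy": 78, "dz": 0, "rx": 0, "ry": 0, "rz": 0}, {"dx": 116, "dy": 104, "dz": 0, "rx": 0, "ry": 0, "rz": 0}, {"dx": 145, "dy": 130, "dz": 0, "rx": 0, "ry": 0, "rz": 0}]'

```text
clock: 0.98
tcp_pos: [0.5649, -0.3554, 0.2421]
orientation: [-3.111, -0.435, 0.001]
contact_force: [-0.1, -0.2, 0.2]
grip_width: 0.0856
gripper_force: 0.0
```

Emit:
send_rows --deltas '[{"dx": 20, "dy": 20, "dz": 0, "rx": 0, "ry": 0, "rz": 0}, {"dx": 26, "dy": 25, "dz": 0, "rx": 0, "ry": 0, "rz": 0}, {"dx": 26, "dy": 25, "dz": 0, "rx": 0, "ry": 0, "rz": 0}, {"dx": 26, "dy": 25, "dz": 0, "rx": 0, "ry": 0, "rz": 0}]'

```text
clock: 1.32
tcp_pos: [0.5892, -0.3326, 0.2419]
orientation: [3.111, 0.435, -0.002]
contact_force: [-0.6, -1.0, 0.4]
grip_width: 0.0853
gripper_force: 0.0
```

```bash
python3 - <<'E'
from fit import *
c=grab("wrist");np.savez("/tmp/w1.npz",**c)
cv2.imwrite("pics/w1.png",c["frame"])
o=r.get_obs();print(o["clock"],o["tcp_pos"],R.from_rotvec(o["orientation"]).as_matrix().round(3).tolist(),c["xyz"],c["R"].round(2).tolist())
for n in"ab":
    d=dict(np.load(f"/tmp/{n}.npz"));X=cloud(d)
    s=(np.hypot(X[...,0]-.625,X[...,1]-.048)<.035)&(X[...,2]>.068)&(X[...,2]<.1)
    p=X[s]
    for _ in range(8):
        m=p.mean(0);nn=np.linalg.svd(p-m)[2][2];nn*=np.sign(nn[2]);e=(X[s]-m)@nn;p=X[s][abs(e)<.003]
    print(n,len(p),"normal",nn,"tilt",np.degrees(np.arccos(nn[2])),"az",np.degrees(np.arctan2(-nn[1],-nn[0])),"c",m)
ringfit(c,(.590,-.332),.045)
E
```

```text
1.3667 [ 0.58837218 -0.33382074  0.24202112] [[0.962, 0.272, -0.001], [0.272, -0.962, -0.001], [-0.002, 0.001, -1.0]] [ 0.66168397 -0.3122563   0.37331531] [[0.28, -0.92, -0.29], [-0.96, -0.26, -0.08], [0.0, 0.3, -0.95]]
a 181 normal [-0.36234079 -0.10962199  0.92557667] tilt 22.244527109582194 az 16.832579196398274 c [0.62862958 0.047679   0.08111668]
b 224 normal [-0.38752662 -0.08734809  0.91771097] tilt 23.406296839071583 az 12.702137475927703 c [0.62579647 0.05324106 0.08036968]
fit centre [ 0.5889 -0.3328] dia 0.054493228927170824 mec (589.0337524414062, -332.9524230957031) 56.12091064453125 z 0.014774758791352205
```

View pics/w1.png

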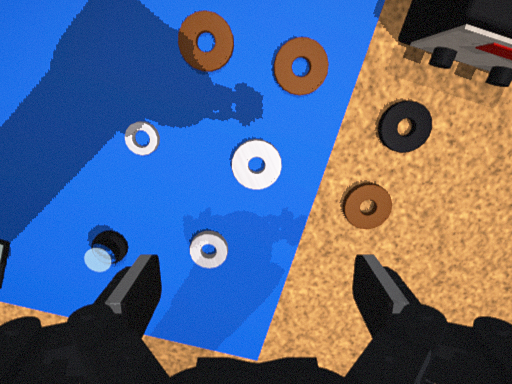

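The wrist view shows the large ring at (256,163), centred under the jaws. There is plenty of time, so before grasping I take one look along the arbor.

Emit:
send_rows --deltas '[{"dx": -3, "dy": 37, "dz": 0, "rx": 1.5, "ry": -5, "rz": 0}, {"dx": -6, "dy": 74, "dz": 0, "rx": 3, "ry": -10.4, "rz": 0}, {"dx": -9, "dy": 111, "dz": 0, "rx": 4.5, "ry": -15.7, "rz": 0}, {"dx": -12, "dy": 148, "dz": 0, "rx": 6, "ry": -21, "rz": 0}, {"dx": -15, "dy": 185, "dz": 0, "rx": 6.6, "ry": -23.1, "rz": 0}]'

```text
clock: 1.78
tcp_pos: [0.5712, -0.1498, 0.2416]
orientation: [-2.992, -0.407, -0.639]
contact_force: [0.5, 0.6, -0.1]
grip_width: 0.0853
gripper_force: 0.0
```

Emit:
send_rows --deltas '[{"dx": -4, "dy": 37, "dz": 0, "rx": 0, "ry": 0, "rz": 0}, {"dx": -8, "dy": 74, "dz": 0, "rx": 0, "ry": 0, "rz": 0}, {"dx": -12, "dy": 111, "dz": 0, "rx": 0, "ry": 0, "rz": 0}, {"dx": -15, "dy": 148, "dz": 0, "rx": 0, "ry": 0, "rz": 0}, {"dx": -15, "dy": 178, "dz": 0, "rx": 0, "ry": 0, "rz": 0}]'

```text
clock: 2.2
tcp_pos: [0.5587, 0.0307, 0.2426]
orientation: [-2.99, -0.415, -0.637]
contact_force: [1.0, 0.2, -0.3]
grip_width: 0.0852
gripper_force: 0.0
```

Emit:
send_rows --deltas '[{"dx": 0, "dy": 0, "dz": 0, "rx": 0, "ry": 0, "rz": 0}, {"dx": 0, "dy": 0, "dz": 0, "rx": 0, "ry": 0, "rz": 0}]'

```text
clock: 2.37
tcp_pos: [0.5595, 0.0308, 0.2426]
orientation: [-2.989, -0.42, -0.637]
contact_force: [0.7, -0.4, -0.5]
grip_width: 0.0853
gripper_force: 0.0
```

```bash
python3 - <<'E'
from fit import *
c=grab("wrist");np.savez("/tmp/w2.npz",**c)
cv2.imwrite("pics/w2.png",c["frame"])
o=r.get_obs();print(o["clock"],o["tcp_pos"],o["joints"].round(2),c["xyz"])
X=cloud(c); g=np.array([.628,.049])
s0=(np.hypot(X[...,0]-g[0],X[...,1]-g[1])<.045)&(X[...,2]>.065)&(X[...,2]<.105)
p=X[s0];m=np.array([.628,.049,.081]);nn=np.array([-.375,-.1,.92])
for _ in range(15):
    p=X[s0][abs((X[s0]-m)@nn)<.003]; m=p.mean(0);nn=np.linalg.svd(p-m)[2][2];nn*=np.sign(nn[2])
f=s0&(abs((X-m)@nn)<.003)
print(f.sum(),"n",nn,"tilt",np.degrees(np.arccos(nn[2])),"az",np.degrees(np.arctan2(-nn[1],-nn[0])),m)
cs,_=cv2.findContours(f.astype(np.uint8),cv2.RETR_EXTERNAL,cv2.CHAIN_APPROX_NONE)
k=max(cs,key=cv2.contourArea);k=X[k[:,0,1],k[:,0,0]]
e1=np.cross(nn,[0,1,0]);e1/=np.linalg.norm(e1);e2=np.cross(nn,e1)
q=np.c_[(k-m)@e1,(k-m)@e2]; (cc,rr)=cv2.minEnclosingCircle((q*1000).astype(np.float32))
foot=m+(cc[0]*e1+cc[1]*e2)/1000;print("foot",foot,"rad",rr)
# arbor points
d=(X-foot);h=d@nn;rad=np.linalg.norm(d-h[...,None]*nn,axis=-1)
a=(h>.006)&(h<.05)&(rad<.014)
for lo in np.arange(.006,.05,.006):
    b=a&(h>=lo)&(h<lo+.006)
    if b.sum(): print(round(lo,3),b.sum(),((X[b]-foot)@e1).mean().round(4),((X[b]-foot)@e2).mean().round(4), ((X[b]-foot)@e2).min().round(4),((X[b]-foot)@e2).max().round(4))
print("hmax",h[a].max(),"e1,e2",e1,e2)
E
```

```text
2.4167 [0.5596164  0.029201   0.24239555] [ 0.14  0.13 -0.29  2.11 -0.04  0.49 -1.41] [0.57390742 0.03467186 0.39359222]
1960 n [-0.37313175 -0.11302411  0.9208682 ] tilt 22.946661182148727 az 16.851912710416226 [0.62652788 0.04840591 0.08065892]
foot [0.62521871 0.04798519 0.08007682] rad 26.078454971313477
0.006 21 -0.0052 -0.0022 -0.0069 0.0048
0.012 19 -0.0054 -0.0008 -0.0068 0.0064
0.018 23 -0.0049 -0.002 -0.0068 0.0059
0.024 22 -0.0048 -0.0019 -0.0068 0.0054
0.03 30 -0.005 -0.0017 -0.0067 0.0055
0.036 123 -0.0014 -0.0004 -0.0067 0.0068
0.042 37 -0.0011 -0.0003 -0.004 0.0042
hmax 0.04515895121345245 e1,e2 [-0.92680695  0.         -0.37553811] [ 0.04244486 -0.99359225 -0.10475153]
```

View pics/w2.png

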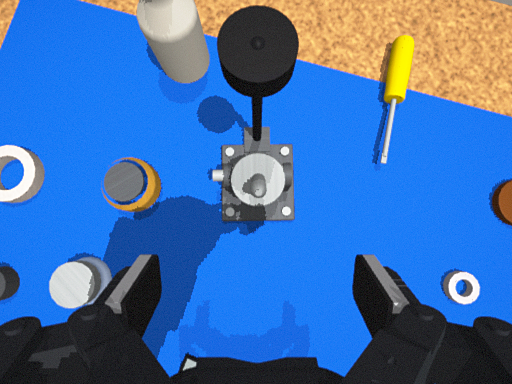

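The wrist view shows the flange centred at (258,178) with the lamp clear behind it. The arbor leans 23° at azimuth 16.9°, with its foot at (0.625, 0.048, 0.080). Next I go back and take the large ring.

Emit:
send_rows --deltas '[{"dx": 4, "dy": -37, "dz": 0, "rx": 0, "ry": 0, "rz": 0}, {"dx": 8, "dy": -74, "dz": 0, "rx": 0, "ry": 0, "rz": 0}, {"dx": 12, "dy": -111, "dz": 0, "rx": 0, "ry": 0, "rz": 0}, {"dx": 15, "dy": -148, "dz": 0, "rx": 0, "ry": 0, "rz": 0}, {"dx": 18, "dy": -185, "dz": 0, "rx": 0, "ry": 0, "rz": 0}]' --jaw 65

```text
clock: 2.83
tcp_pos: [0.5767, -0.1594, 0.2423]
orientation: [-2.991, -0.411, -0.636]
contact_force: [0.9, 0.5, 0.2]
grip_width: 0.0648
gripper_force: 0.0
```

Emit:
send_rows --deltas '[{"dx": 3, "dy": -37, "dz": 0, "rx": -1.5, "ry": 5.2, "rz": 0}, {"dx": 6, "dy": -74, "dz": 0, "rx": -3, "ry": 10.5, "rz": 0}, {"dx": 9, "dy": -111, "dz": 0, "rx": -4.5, "ry": 15.7, "rz": 0}, {"dx": 11.5, "dy": -148, "dz": 0, "rx": -6, "ry": 21, "rz": 0}, {"dx": 11.5, "dy": -178.5, "dz": 0, "rx": -6.6, "ry": 23.1, "rz": 0}]'

```text
clock: 3.25
tcp_pos: [0.5892, -0.3375, 0.2424]
orientation: [3.11, 0.43, -0.006]
contact_force: [0.8, 0.6, -0.5]
grip_width: 0.065
gripper_force: 0.0
```

Emit:
send_rows --deltas '[{"dx": 0, "dy": 0, "dz": -40, "rx": 0, "ry": 0, "rz": 0}, {"dx": 0, "dy": 0, "dz": -80, "rx": 0, "ry": 0, "rz": 0}, {"dx": 0, "dy": 0, "dz": -120, "rx": 0, "ry": 0, "rz": 0}, {"dx": 0, "dy": 0, "dz": -160, "rx": 0, "ry": 0, "rz": 0}, {"dx": 0, "dy": 0, "dz": -190, "rx": 0, "ry": 0, "rz": 0}]'

```text
clock: 3.67
tcp_pos: [0.5856, -0.3354, 0.0486]
orientation: [-3.111, -0.428, 0.006]
contact_force: [0.9, 0.4, -0.7]
grip_width: 0.0647
gripper_force: 0.0
```

```bash
python3 - <<'E'
from fit import *
c=grab("wrist");cv2.imwrite("pics/w3.png",c["frame"])
o=r.get_obs();print(o["clock"],o["tcp_pos"],R.from_rotvec(o["orientation"]).as_matrix()[:,2],o["grip_width"])
try: ringfit(c,(.589,-.333),.04)
except Exception as e: print(e)
X=cloud(c);Z=X[...,2]
# finger pads: points within 60mm of tcp laterally along tool y
d=X-o["tcp_pos"];T=R.from_rotvec(o["orientation"]).as_matrix();l=d@T
s=(abs(l[...,0])<.015)&(abs(l[...,1])<.06)&(abs(l[...,1])>.028)&(l[...,2]<.02)&(c["z_map"]>0)
print("tip z tool",np.sort(l[s][:,2])[-30:].round(4) if s.any() else None)
E
```

```text
3.7167 [ 0.58245401 -0.3336601   0.04296445] [-0.01157712  0.00403634 -0.99992484] 0.06496915004922046
fit centre [ 0.5897 -0.3326] dia 0.05537487227274388 mec (589.7819213867188, -332.5905456542969) 57.2685661315918 z 0.01481766652538992
tip z tool [-0.0018 -0.0018 -0.0018 -0.0017 -0.0017 -0.0016 -0.0016 -0.0015 -0.0015
 -0.0015 -0.0014 -0.0012 -0.0012 -0.0011 -0.0009 -0.0009 -0.0009 -0.0008
 -0.0008 -0.0008 -0.0008 -0.0008 -0.0006 -0.0006 -0.0006 -0.0005 -0.0005
 -0.0003 -0.0002 -0.    ]
```

View pics/w3.png

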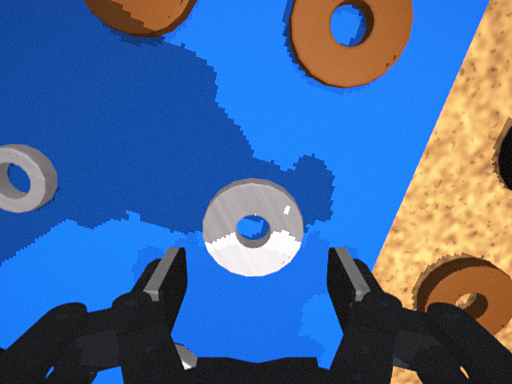

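The large ring shows at (253,228), between the fingers. The measured pose is still settling, so I hold briefly and recheck.

Emit:
send_rows --deltas '[{"dx": 0, "dy": 0, "dz": 0, "rx": 0, "ry": 0, "rz": 0}, {"dx": 0, "dy": 0, "dz": 0, "rx": 0, "ry": 0, "rz": 0}]'

```text
clock: 3.88
tcp_pos: [0.5888, -0.3349, 0.0533]
orientation: [3.111, 0.431, 0.0]
contact_force: [0.5, -0.2, 0.6]
grip_width: 0.065
gripper_force: 0.0
```

```bash
python3 - <<'E'
from fit import *
c=grab("wrist");o=r.get_obs();print(o["clock"],o["tcp_pos"],R.from_rotvec(o["orientation"]).as_matrix().round(3)[:,2],o["contact_force"])
ringfit(c,(.589,-.333),.04)
E
```

```text
3.9333 [ 0.589996   -0.3348921   0.05466797] [ 0.003 -0.002 -1.   ] [ 0.60122796 -0.35794545  0.56217569]
fit centre [ 0.5897 -0.3326] dia 0.05546648629879749 mec (589.7637939453125, -332.4921569824219) 57.34686279296875 z 0.01482430016837187
```

Emit:
send_rows --deltas '[{"dx": 0, "dy": 2, "dz": -20, "rx": 0, "ry": 0, "rz": 0}, {"dx": 0, "dy": 2, "dz": -35, "rx": 0, "ry": 0, "rz": 0}, {"dx": 0, "dy": 2, "dz": -42, "rx": 0, "ry": 0, "rz": 0}, {"dx": 0, "dy": 2, "dz": -42, "rx": 0, "ry": 0, "rz": 0}, {"dx": 0, "dy": 2, "dz": -42, "rx": 0, "ry": 0, "rz": 0}]'

```text
clock: 4.35
tcp_pos: [0.5895, -0.3307, 0.0108]
orientation: [3.111, 0.435, 0.0]
contact_force: [0.3, 0.1, 0.2]
grip_width: 0.0648
gripper_force: 0.0
```

```bash
python3 - <<'E'
from fit import *
c=grab("wrist");o=r.get_obs();print(o["clock"],o["tcp_pos"],o["contact_force"])
X=cloud(c);d=X-o["tcp_pos"];T=R.from_rotvec(o["orientation"]).as_matrix();l=d@T
hsv=cv2.cvtColor(c["frame"],cv2.COLOR_BGR2HSV)
s=(abs(l[...,0])<.012)&(abs(l[...,1])<.06)&(abs(l[...,1])>.0295)&(hsv[...,1]<100)
print("finger z",np.sort(X[s][:,2])[:40:4].round(4))
E
```

```text
4.4 [ 0.58987503 -0.33088743  0.01119868] [ 0.6606297  -0.66976411  0.36734056]
finger z [0.0023 0.0067 0.0073 0.0075 0.0076 0.0077 0.0078 0.008  0.0081 0.0083]
```

Emit:
send_rows --deltas '[{"dx": 0, "dy": -1, "dz": 0, "rx": 0, "ry": 0, "rz": 0}, {"dx": 0, "dy": -1, "dz": 0, "rx": 0, "ry": 0, "rz": 0}, {"dx": 0, "dy": -1, "dz": 0, "rx": 0, "ry": 0, "rz": 0}, {"dx": 0, "dy": -1, "dz": 0, "rx": 0, "ry": 0, "rz": 0}]' --jaw 45 --newtons 40

```text
clock: 4.73
tcp_pos: [0.5902, -0.3316, 0.0119]
orientation: [3.111, 0.435, 0.002]
contact_force: [-1.0, 1.2, 5.9]
grip_width: 0.0543
gripper_force: 41.3
```

Emit:
send_rows --deltas '[{"dx": 0, "dy": 0, "dz": 10, "rx": 0, "ry": 0, "rz": 0}, {"dx": 0, "dy": 0, "dz": 40, "rx": 0, "ry": 0, "rz": 0}, {"dx": 0, "dy": 0, "dz": 80, "rx": 0, "ry": 0, "rz": 0}, {"dx": 0, "dy": 0, "dz": 120, "rx": 0, "ry": 0, "rz": 0}, {"dx": 0, "dy": 0, "dz": 150, "rx": 0, "ry": 0, "rz": 0}]'

```text
clock: 5.15
tcp_pos: [0.5903, -0.3321, 0.1649]
orientation: [3.109, 0.435, 0.005]
contact_force: [0.6, -0.4, -0.7]
grip_width: 0.0542
gripper_force: 42.6
```

Emit:
send_rows --deltas '[{"dx": 0, "dy": 0, "dz": 0, "rx": 0, "ry": 0, "rz": 0}, {"dx": 0, "dy": 0, "dz": 0, "rx": 0, "ry": 0, "rz": 0}, {"dx": 0, "dy": 0, "dz": 0, "rx": 0, "ry": 0, "rz": 0}]'

```text
clock: 5.4
tcp_pos: [0.5889, -0.3313, 0.1603]
orientation: [-3.111, -0.435, 0.001]
contact_force: [-1.3, 0.7, -1.5]
grip_width: 0.0546
gripper_force: 42.6
```

```bash
cat > held.py <<'E'
from fit import *
def held(D,name,showpic=True):
    c=grab("wrist");o=r.get_obs();T=R.from_rotvec(o["orientation"]).as_matrix();t=o["tcp_pos"]
    if name: cv2.imwrite(f"pics/{name}.png",c["frame"])
    X=cloud(c);l=(X-t)@T;hsv=cv2.cvtColor(c["frame"],cv2.COLOR_BGR2HSV)
    s=(np.hypot(l[...,0],l[...,1])<D/2-.001)&(l[...,2]>-.02)&(l[...,2]<.02)&(abs(l[...,1])<D/2-.003)
    p=l[s]
    for _ in range(6):
        m=np.median(p,0);q=p-p.mean(0);n=np.linalg.svd(q)[2][2];n*=-np.sign(n[2]);p=p[abs(q@n)<.002]
    print("clock",o["clock"],"tcp",t,"w",o["grip_width"],"F",o["gripper_force"],o["contact_force"].round(1))
    print("top face tool z",p[:,2].mean(),"normal(tool)",n,"n",len(p))
    # centre from outer contour of top face in tool frame
    f=s&(abs((l-p.mean(0))@n)<.002)
    k=l[f]; print("x range",k[:,0].min(),k[:,0].max(),"y range",k[:,1].min(),k[:,1].max())
    return T@n
E
python3 -c "
from held import *
print(held(.056,'w4'))"
```

```text
clock 5.45 tcp [ 0.58840551 -0.33106463  0.15923901] w 0.05436232323158582 F 42.56927166134119 [-0.  -0.4 -1.3]
top face tool z -0.003850871604018371 normal(tool) [ 3.87647757e-03 -7.71021745e-04 -9.99992189e-01] n 8758
x range -0.02693301507097445 0.026268786532224215 y range -0.024991705351821075 0.024984645464304452
[5.54494964e-03 9.31180076e-04 9.99984193e-01]
```

View pics/w4.png

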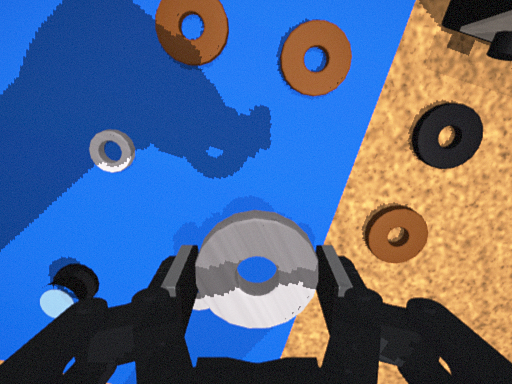

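The large ring is held flat and centred, seen at (256,270). I now carry it over and tilt it onto the arbor axis, with its underside about 100 mm above the foot.

Emit:
send_rows --deltas '[{"dx": 0, "dy": 37, "dz": 10, "rx": 1.7, "ry": -5.5, "rz": 0}, {"dx": 0, "dy": 74, "dz": 20, "rx": 3.3, "ry": -11, "rz": 0}, {"dx": 0, "dy": 111, "dz": 20, "rx": 5, "ry": -16.5, "rz": 0}, {"dx": -2, "dy": 148, "dz": 20, "rx": 6.7, "ry": -22, "rz": 0}, {"dx": -2, "dy": 185, "dz": 20, "rx": 6.7, "ry": -22, "rz": 0}]'

```text
clock: 5.87
tcp_pos: [0.5809, -0.1492, 0.1765]
orientation: [-2.992, -0.405, -0.601]
contact_force: [-0.0, 0.4, -1.5]
grip_width: 0.0539
gripper_force: 42.6
```

Emit:
send_rows --deltas '[{"dx": 0, "dy": 37, "dz": 0, "rx": 0, "ry": 0, "rz": 0}, {"dx": 0, "dy": 74, "dz": 0, "rx": 0, "ry": 0, "rz": 0}, {"dx": -1, "dy": 111, "dz": 0, "rx": 0, "ry": 0, "rz": 0}, {"dx": -2, "dy": 148, "dz": 0, "rx": 0, "ry": 0, "rz": 0}, {"dx": -2, "dy": 182, "dz": 0, "rx": 0, "ry": 0, "rz": 0}]'

```text
clock: 6.28
tcp_pos: [0.5836, 0.0374, 0.1785]
orientation: [-2.99, -0.419, -0.601]
contact_force: [1.1, -1.4, -1.0]
grip_width: 0.0545
gripper_force: 42.6
```

Emit:
send_rows --deltas '[{"dx": 0, "dy": 0, "dz": 0, "rx": 0, "ry": 0, "rz": 0}, {"dx": 0, "dy": 0, "dz": 0, "rx": 0, "ry": 0, "rz": 0}, {"dx": 0, "dy": 0, "dz": 0, "rx": 0, "ry": 0, "rz": 0}, {"dx": 0, "dy": 0, "dz": 0, "rx": 0, "ry": 0, "rz": 0}]'

```text
clock: 6.62
tcp_pos: [0.5849, 0.0337, 0.1793]
orientation: [-2.992, -0.415, -0.604]
contact_force: [-0.1, -1.4, -1.3]
grip_width: 0.0542
gripper_force: 42.7
```

```bash
cat >> held.py <<'E'
FOOT=np.array([.6252,.0480,.0801]);N=np.array([-.3731,-.1130,.9209])
def goto(s,tip=.00815):
    o=r.get_obs();T=R.from_rotvec(o["orientation"]).as_matrix()
    print("delta mm to s=%g"%s,((FOOT+(s+tip)*N-o["tcp_pos"])*1000).round(1),"turn deg",np.degrees(np.cross(T[:,2],-N)).round(2))
E
python3 -c "
from held import *
print(held(.056,None));goto(.100);goto(.06);goto(0)"
```

```text
clock 6.6667 tcp [0.58505197 0.03339175 0.17950685] w 0.05423185212485726 F 42.665674947202206 [ 1.4  0.6 -0.7]
top face tool z -0.0029333559778478924 normal(tool) [ 0.00732292  0.00139712 -0.99997221] n 8655
x range -0.02687000190950644 0.025467829435391994 y range -0.024998707899427677 0.024997761296651017
[-0.36583085 -0.11172706  0.92395068]
delta mm to s=0.1 [-0.2  2.4  0.2] turn deg [ 0.04 -0.03  0.01]
delta mm to s=0.06 [ 14.7   6.9 -36.6] turn deg [ 0.04 -0.03  0.01]
delta mm to s=0 [ 37.1  13.7 -91.9] turn deg [ 0.04 -0.03  0.01]
```

Emit:
send_rows --deltas '[{"dx": 7, "dy": 4.5, "dz": -18, "rx": 0, "ry": 0, "rz": 0}, {"dx": 14.7, "dy": 6.9, "dz": -36.6, "rx": 0, "ry": 0, "rz": 0}, {"dx": 14.7, "dy": 6.9, "dz": -36.6, "rx": 0, "ry": 0, "rz": 0}, {"dx": 14.7, "dy": 6.9, "dz": -36.6, "rx": 0, "ry": 0, "rz": 0}, {"dx": 14.7, "dy": 6.9, "dz": -36.6, "rx": 0, "ry": 0, "rz": 0}]'

```text
clock: 7.08
tcp_pos: [0.6001, 0.0412, 0.144]
orientation: [-2.991, -0.416, -0.607]
contact_force: [-0.3, -0.9, -1.0]
grip_width: 0.0545
gripper_force: 42.8
```

```bash
python3 - <<'E'
from held import *
held(.056,"w5");goto(.06);goto(.03);goto(0)
c=grab("side");np.savez("/tmp/s2.npz",**c)
X=cloud(c)
d=X-FOOT;h=d@N;rad=np.linalg.norm(d-h[...,None]*N,axis=-1);a=(h>.005)&(h<.05)&(rad<.012)
print("arbor seen side",a.sum(),X[a].mean(0) if a.any() else 0)
w=cv2.imread("pics/w5.png")[170:384,150:370];s=c["frame"][190:280,170:260]
cv2.imwrite("pics/c5.png",np.hstack([cv2.resize(w,(400,390)),cv2.resize(s,(390,390),interpolation=2)]))
E
```

```text
clock 7.1333 tcp [0.60029733 0.04139273 0.1444662 ] w 0.054246764269258306 F 42.76815293356776 [-0.2  1.3 -0.5]
top face tool z -0.002803577285875742 normal(tool) [ 7.94050220e-03  4.94142608e-04 -9.99968352e-01] n 8587
x range -0.026963298683380432 0.025579425534771976 y range -0.0249805849006626 0.024993898945149366
delta mm to s=0.06 [-0.5 -1.1 -1.6] turn deg [-0.01  0.09  0.01]
delta mm to s=0.03 [ 10.7   2.3 -29.2] turn deg [-0.01  0.09  0.01]
delta mm to s=0 [ 21.9   5.7 -56.9] turn deg [-0.01  0.09  0.01]
arbor seen side 68 [0.61678642 0.0506004  0.10142782]
```

View pics/c5.png

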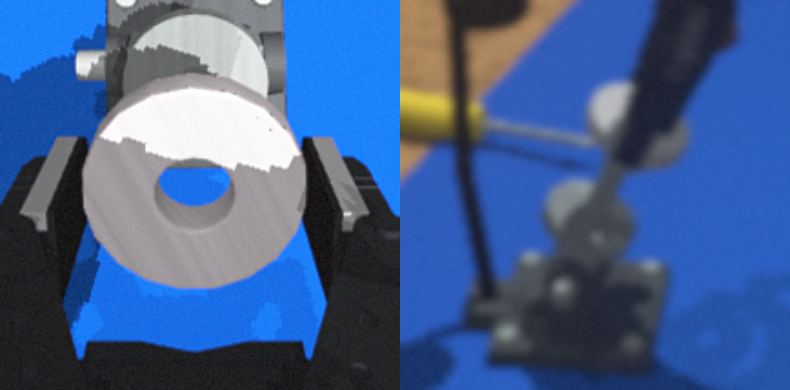

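The crops show the arbor tip just under the held ring and in line with its bore. I thread it on and watch the force.

Emit:
send_rows --deltas '[{"dx": 3.5, "dy": 0, "dz": -8, "rx": 0, "ry": 0, "rz": 0}, {"dx": 7, "dy": 1, "dz": -18, "rx": 0, "ry": 0, "rz": 0}, {"dx": 11.2, "dy": 2.4, "dz": -29, "rx": 0, "ry": 0, "rz": 0}, {"dx": 11.2, "dy": 2.4, "dz": -29, "rx": 0, "ry": 0, "rz": 0}, {"dx": 11.2, "dy": 2.4, "dz": -29, "rx": 0, "ry": 0, "rz": 0}]'

```text
clock: 7.6
tcp_pos: [0.611, 0.0451, 0.1134]
orientation: [-2.99, -0.419, -0.604]
contact_force: [-0.3, -0.2, -0.6]
grip_width: 0.0541
gripper_force: 43.0
```

```bash
python3 - <<'E'
from held import *
held(.056,None);goto(.03);goto(0.003);goto(0)
E
```

```text
clock 7.65 tcp [0.61092773 0.04501416 0.1138487 ] w 0.05423263946824504 F 43.03732054308057 [-0.9  0.2 -1.7]
top face tool z -0.0026636811664503364 normal(tool) [ 6.52228269e-03  8.04699606e-04 -9.99978406e-01] n 9012
x range -0.026991634798222627 0.02620791777614072 y range -0.02498430046533694 0.024990764617905822
delta mm to s=0.03 [ 0.  -1.3  1.4] turn deg [-0.04 -0.05 -0.02]
delta mm to s=0.003 [ 10.1   1.7 -23.5] turn deg [-0.04 -0.05 -0.02]
delta mm to s=0 [ 11.2   2.1 -26.2] turn deg [-0.04 -0.05 -0.02]
```

Emit:
send_rows --deltas '[{"dx": 3.5, "dy": 0.5, "dz": -8, "rx": 0, "ry": 0, "rz": 0}, {"dx": 7, "dy": 1, "dz": -16, "rx": 0, "ry": 0, "rz": 0}, {"dx": 10.1, "dy": 2, "dz": -23.5, "rx": 0, "ry": 0, "rz": 0}, {"dx": 10.1, "dy": 2, "dz": -23.5, "rx": 0, "ry": 0, "rz": 0}, {"dx": 10.1, "dy": 2, "dz": -23.5, "rx": 0, "ry": 0, "rz": 0}]'

```text
clock: 8.07
tcp_pos: [0.6211, 0.047, 0.0903]
orientation: [-2.99, -0.419, -0.604]
contact_force: [-0.6, 0.7, -0.4]
grip_width: 0.0542
gripper_force: 43.0
```

Emit:
send_rows --deltas '[{"dx": 0.2, "dy": 0, "dz": -0.6, "rx": 0, "ry": 0, "rz": 0}, {"dx": 0.4, "dy": 0.1, "dz": -1.2, "rx": 0, "ry": 0, "rz": 0}, {"dx": 0.6, "dy": 0.2, "dz": -1.8, "rx": 0, "ry": 0, "rz": 0}, {"dx": 0.6, "dy": 0.2, "dz": -1.8, "rx": 0, "ry": 0, "rz": 0}]'

```text
clock: 8.4
tcp_pos: [0.622, 0.0471, 0.0896]
orientation: [-2.99, -0.419, -0.607]
contact_force: [-0.6, 0.1, -1.2]
grip_width: 0.0543
gripper_force: 43.0
```

```bash
python3 - <<'E'
from held import *
held(.056,None);goto(0)
E
```

```text
clock 8.45 tcp [0.62207303 0.04702944 0.08962125] w 0.05397306666350052 F 43.04580330848694 [ 0.4 -0.  -0.1]
top face tool z -0.003017980438480623 normal(tool) [ 4.06169340e-02  6.37752197e-04 -9.99174588e-01] n 4697
x range -0.026887766447388113 0.026336172073184193 y range -0.02497188048937777 0.02499344428872056
delta mm to s=0 [ 0.1  0.  -2. ] turn deg [-0.05  0.06 -0.01]
```

Emit:
send_rows --deltas '[{"dx": 0.3, "dy": 0.1, "dz": -0.8, "rx": 0, "ry": 0, "rz": 0}, {"dx": 0.6, "dy": 0.2, "dz": -1.5, "rx": 0, "ry": 0, "rz": 0}, {"dx": 0.6, "dy": 0.2, "dz": -1.5, "rx": 0, "ry": 0, "rz": 0}]'

```text
clock: 8.7
tcp_pos: [0.6226, 0.0472, 0.0884]
orientation: [-2.99, -0.418, -0.607]
contact_force: [-3.3, -0.4, 4.7]
grip_width: 0.0545
gripper_force: 43.7
```

```bash
python3 - <<'E'
from held import *
held(.056,None);goto(0)
E
```

```text
clock 8.75 tcp [0.62258742 0.04716262 0.08839925] w 0.05405574112953976 F 43.662762232124805 [-3.6 -0.7  4.9]
top face tool z -0.0031035072863261305 normal(tool) [ 0.03650139 -0.00136728 -0.99933267] n 4990
x range -0.02690622952677492 0.025946899460916564 y range -0.02496925878042334 0.024992105953592598
delta mm to s=0 [-0.4 -0.1 -0.8] turn deg [-0.04  0.06 -0.01]
```

Contact at about 6 N along the arbor means the large ring is seated. I release and back out along the axis.

Emit:
send_rows --deltas '[{"dx": 0, "dy": 0, "dz": 0, "rx": 0, "ry": 0, "rz": 0}, {"dx": 0, "dy": 0, "dz": 0, "rx": 0, "ry": 0, "rz": 0}, {"dx": 0, "dy": 0, "dz": 0, "rx": 0, "ry": 0, "rz": 0}]' --jaw 66

```text
clock: 9.0
tcp_pos: [0.6228, 0.0473, 0.088]
orientation: [-2.99, -0.419, -0.607]
contact_force: [0.6, 1.0, -0.8]
grip_width: 0.0661
gripper_force: 0.0
```

Emit:
send_rows --deltas '[{"dx": -4, "dy": -1.2, "dz": 10, "rx": 0, "ry": 0, "rz": 0}, {"dx": -12, "dy": -3.6, "dz": 30, "rx": 0, "ry": 0, "rz": 0}, {"dx": -24, "dy": -7.3, "dz": 60, "rx": 0, "ry": 0, "rz": 0}, {"dx": -38, "dy": -11.5, "dz": 93, "rx": 0, "ry": 0, "rz": 0}, {"dx": -46, "dy": -14, "dz": 114, "rx": 0, "ry": 0, "rz": 0}]'

```text
clock: 9.42
tcp_pos: [0.5759, 0.0329, 0.205]
orientation: [-2.99, -0.418, -0.61]
contact_force: [0.9, 0.2, -0.1]
grip_width: 0.0658
gripper_force: 0.0
```

Emit:
send_rows --deltas '[{"dx": 0, "dy": 0, "dz": 0, "rx": 0, "ry": 0, "rz": 0}, {"dx": 0, "dy": 0, "dz": 0, "rx": 0, "ry": 0, "rz": 0}]'

```text
clock: 9.58
tcp_pos: [0.577, 0.0329, 0.2041]
orientation: [-2.99, -0.418, -0.612]
contact_force: [0.5, -0.1, 0.3]
grip_width: 0.066
gripper_force: 0.0
```

```bash
cat > seat.py <<'E'
from held import *
def seat(D,h0,name):
    c=grab("wrist");X=cloud(c)
    d=X-FOOT;h=d@N;rad=np.linalg.norm(d-h[...,None]*N,axis=-1)
    s=(abs(h-h0)<.006)&(rad<D/2+.004)&(rad>.0105);p=X[s];m=p.mean(0);n=np.linalg.svd(p-m)[2][2];n*=np.sign(n[2])
    print("face height",np.percentile(h[s],[5,50,95]).round(4),"tilt vs N deg",np.degrees(np.arccos(n@N)),"n",s.sum())
    o=r.get_obs();print(o["clock"],"tcp",o["tcp_pos"])
    if name: cv2.imwrite(f"pics/{name}.png",c["frame"])
    return c
E
python3 - <<'E'
from seat import *
seat(.056,.012,None)
E
```

```text
face height [0.0106 0.0119 0.013 ] tilt vs N deg 0.26181071940740447 n 2996
9.6333 tcp [0.57653489 0.03305636 0.20252613]
```

The large ring's face sits at 11.9 mm and 0.3° off the axis, so it is home. Next is the medium ring.

Emit:
send_rows --deltas '[{"dx": -9, "dy": -34, "dz": 0, "rx": 0, "ry": 0, "rz": 0}, {"dx": -18, "dy": -68, "dz": 0, "rx": -1.7, "ry": 5.5, "rz": 0}, {"dx": -29, "dy": -102, "dz": 0, "rx": -3.3, "ry": 11, "rz": 0}, {"dx": -41, "dy": -136, "dz": 0, "rx": -5, "ry": 16.5, "rz": 0}, {"dx": -53, "dy": -170, "dz": 0, "rx": -6.7, "ry": 22, "rz": 0}]' --jaw 57

```text
clock: 10.05
tcp_pos: [0.5226, -0.1384, 0.2012]
orientation: [3.111, 0.435, -0.01]
contact_force: [1.3, 0.2, -0.6]
grip_width: 0.0573
gripper_force: 0.0
```

Emit:
send_rows --deltas '[{"dx": -10, "dy": -34, "dz": 0, "rx": 0, "ry": 0, "rz": 0}, {"dx": -20, "dy": -68, "dz": 0, "rx": 0, "ry": 0, "rz": 0}, {"dx": -30, "dy": -102, "dz": 0, "rx": 0, "ry": 0, "rz": 0}, {"dx": -41, "dy": -136, "dz": 0, "rx": 0, "ry": 0, "rz": 0}, {"dx": -51, "dy": -169, "dz": 0, "rx": 0, "ry": 0, "rz": 0}]'

```text
clock: 10.47
tcp_pos: [0.4713, -0.3071, 0.2001]
orientation: [-3.11, -0.436, 0.004]
contact_force: [1.1, 0.2, -0.1]
grip_width: 0.0571
gripper_force: 0.0
```

Emit:
send_rows --deltas '[{"dx": 0, "dy": 0, "dz": -40, "rx": 0, "ry": 0, "rz": 0}, {"dx": 0, "dy": 0, "dz": -80, "rx": 0, "ry": 0, "rz": 0}, {"dx": 0, "dy": 0, "dz": -110, "rx": 0, "ry": 0, "rz": 0}, {"dx": 0, "dy": 0, "dz": -140, "rx": 0, "ry": 0, "rz": 0}, {"dx": 0, "dy": 0, "dz": -150, "rx": 0, "ry": 0, "rz": 0}]'

```text
clock: 10.88
tcp_pos: [0.4693, -0.3037, 0.0463]
orientation: [-3.106, -0.436, 0.012]
contact_force: [-1.0, 0.3, -0.0]
grip_width: 0.0572
gripper_force: 0.0
```

Emit:
send_rows --deltas '[{"dx": 0, "dy": 0, "dz": 0, "rx": 0, "ry": 0, "rz": 0}, {"dx": 0, "dy": 0, "dz": 0, "rx": 0, "ry": 0, "rz": 0}, {"dx": 0, "dy": 0, "dz": 0, "rx": 0, "ry": 0, "rz": 0}, {"dx": 0, "dy": 0, "dz": 0, "rx": 0, "ry": 0, "rz": 0}]'

```text
clock: 11.22
tcp_pos: [0.4739, -0.3064, 0.0537]
orientation: [3.109, 0.435, 0.004]
contact_force: [-0.5, -0.3, -0.7]
grip_width: 0.057
gripper_force: 0.0
```

```bash
python3 - <<'E'
from fit import *
c=grab("wrist");o=r.get_obs();print(o["clock"],o["tcp_pos"],R.from_rotvec(o["orientation"]).as_matrix()[:,2].round(3))
ringfit(c,(.4728,-.3055),.036)
E
```

```text
11.2667 [ 0.47377726 -0.30635551  0.0536313 ] [ 0.003 -0.002 -1.   ]
fit centre [ 0.473  -0.3057] dia 0.04576920477814287 mec (473.11346435546875, -305.7922668457031) 47.65227127075195 z 0.014859689312021182
```

Emit:
send_rows --deltas '[{"dx": -0.7, "dy": 0.6, "dz": -20, "rx": 0, "ry": 0, "rz": 0}, {"dx": -0.7, "dy": 0.6, "dz": -33, "rx": 0, "ry": 0, "rz": 0}, {"dx": -0.7, "dy": 0.6, "dz": -40, "rx": 0, "ry": 0, "rz": 0}, {"dx": -0.7, "dy": 0.6, "dz": -40, "rx": 0, "ry": 0, "rz": 0}, {"dx": -0.7, "dy": 0.6, "dz": -40, "rx": 0, "ry": 0, "rz": 0}]'

```text
clock: 11.68
tcp_pos: [0.4717, -0.3051, 0.0118]
orientation: [-3.111, -0.435, 0.001]
contact_force: [1.1, 0.7, 0.7]
grip_width: 0.0571
gripper_force: 0.0
```

Emit:
send_rows --deltas '[{"dx": 0, "dy": 0, "dz": 0, "rx": 0, "ry": 0, "rz": 0}, {"dx": 0, "dy": 0, "dz": 0, "rx": 0, "ry": 0, "rz": 0}, {"dx": 0, "dy": 0, "dz": 0, "rx": 0, "ry": 0, "rz": 0}, {"dx": 0, "dy": 0, "dz": 0, "rx": 0, "ry": 0, "rz": 0}]' --jaw 35 --newtons 40

```text
clock: 12.02
tcp_pos: [0.4723, -0.3054, 0.0129]
orientation: [3.111, 0.435, 0.001]
contact_force: [-1.9, 0.7, 6.7]
grip_width: 0.0443
gripper_force: 40.6
```

Emit:
send_rows --deltas '[{"dx": 0, "dy": 0, "dz": 10, "rx": 0, "ry": 0, "rz": 0}, {"dx": 0, "dy": 0, "dz": 40, "rx": 0, "ry": 0, "rz": 0}, {"dx": 0, "dy": 0, "dz": 80, "rx": 0, "ry": 0, "rz": 0}, {"dx": 0, "dy": 0, "dz": 120, "rx": 0, "ry": 0, "rz": 0}, {"dx": 0, "dy": 0, "dz": 150, "rx": 0, "ry": 0, "rz": 0}]'

```text
clock: 12.43
tcp_pos: [0.4726, -0.3056, 0.1658]
orientation: [3.109, 0.435, 0.004]
contact_force: [0.8, -0.2, -1.0]
grip_width: 0.0439
gripper_force: 41.1
```

Emit:
send_rows --deltas '[{"dx": 0, "dy": 0, "dz": 0, "rx": 0, "ry": 0, "rz": 0}, {"dx": 0, "dy": 0, "dz": 0, "rx": 0, "ry": 0, "rz": 0}, {"dx": 0, "dy": 0, "dz": 0, "rx": 0, "ry": 0, "rz": 0}]'

```text
clock: 12.68
tcp_pos: [0.4715, -0.305, 0.1619]
orientation: [-3.111, -0.435, 0.0]
contact_force: [-0.2, 0.9, -0.5]
grip_width: 0.0448
gripper_force: 41.1
```

```bash
python3 -c "
from held import *
print(held(.046,None))"
```

```text
clock 12.7333 tcp [ 0.47103064 -0.30467501  0.16102427] w 0.04448837050678761 F 41.09342937357724 [ 0.5  0.2 -1.5]
top face tool z -0.0027059551526184993 normal(tool) [ 0.00150621 -0.00337774 -0.99999316] n 5360
x range -0.021765637795243035 0.02192913905437305 y range -0.019994260775925407 0.019999714514568216
[0.00219942 0.00278431 0.99999371]
```

The medium ring is held flat. I carry it over.

Emit:
send_rows --deltas '[{"dx": 11, "dy": 34, "dz": 10, "rx": 1.7, "ry": -5.5, "rz": 0}, {"dx": 22, "dy": 68, "dz": 19, "rx": 3.3, "ry": -11, "rz": 0}, {"dx": 33, "dy": 102, "dz": 19, "rx": 5, "ry": -16.5, "rz": 0}, {"dx": 44, "dy": 136, "dz": 19, "rx": 6.7, "ry": -22, "rz": 0}, {"dx": 55, "dy": 170, "dz": 19, "rx": 6.7, "ry": -22, "rz": 0}]'

```text
clock: 13.15
tcp_pos: [0.5217, -0.1373, 0.1777]
orientation: [-2.99, -0.406, -0.604]
contact_force: [-0.6, 0.0, -1.5]
grip_width: 0.0443
gripper_force: 41.2
```

Emit:
send_rows --deltas '[{"dx": 12, "dy": 34, "dz": 0, "rx": 0, "ry": 0, "rz": 0}, {"dx": 24, "dy": 68, "dz": 0, "rx": 0, "ry": 0, "rz": 0}, {"dx": 36, "dy": 102, "dz": 0, "rx": 0, "ry": 0, "rz": 0}, {"dx": 48, "dy": 136, "dz": 0, "rx": 0, "ry": 0, "rz": 0}, {"dx": 58, "dy": 171, "dz": 0, "rx": 0, "ry": 0, "rz": 0}]'

```text
clock: 13.57
tcp_pos: [0.5844, 0.0371, 0.1791]
orientation: [-2.991, -0.418, -0.602]
contact_force: [1.6, -1.5, -0.9]
grip_width: 0.0444
gripper_force: 41.2
```

Emit:
send_rows --deltas '[{"dx": 0, "dy": 0, "dz": 0, "rx": 0, "ry": 0, "rz": 0}, {"dx": 0, "dy": 0, "dz": 0, "rx": 0, "ry": 0, "rz": 0}, {"dx": 0, "dy": 0, "dz": 0, "rx": 0, "ry": 0, "rz": 0}, {"dx": 0, "dy": 0, "dz": 0, "rx": 0, "ry": 0, "rz": 0}]'

```text
clock: 13.9
tcp_pos: [0.5839, 0.034, 0.1797]
orientation: [-2.992, -0.415, -0.603]
contact_force: [0.1, -0.0, -1.2]
grip_width: 0.0443
gripper_force: 41.2
```

```bash
python3 -c "
from held import *
print(held(.046,None));goto(.06,.009)"
```

```text
clock 13.95 tcp [0.58417001 0.03365983 0.18001469] w 0.04435005345128665 F 41.17045386694372 [-0.7 -0.7 -0.9]
top face tool z -0.0018175932724253043 normal(tool) [ 8.56907793e-03  4.15568854e-04 -9.99963198e-01] n 5321
x range -0.02179305869576672 0.021660909107612578 y range -0.019985944984473265 0.019993095461848555
[-0.36472749 -0.11043473  0.92454206]
delta mm to s=0.06 [ 15.3   6.5 -36.4] turn deg [ 0.05 -0.04  0.01]
```

Emit:
send_rows --deltas '[{"dx": 7.5, "dy": 4, "dz": -18, "rx": 0, "ry": 0, "rz": 0}, {"dx": 15.3, "dy": 6, "dz": -36.4, "rx": 0, "ry": 0, "rz": 0}, {"dx": 15.3, "dy": 6, "dz": -36.4, "rx": 0, "ry": 0, "rz": 0}, {"dx": 15.3, "dy": 6, "dz": -36.4, "rx": 0, "ry": 0, "rz": 0}, {"dx": 15.3, "dy": 6, "dz": -36.4, "rx": 0, "ry": 0, "rz": 0}]'

```text
clock: 14.37
tcp_pos: [0.6, 0.0405, 0.1448]
orientation: [-2.991, -0.416, -0.606]
contact_force: [-0.3, -0.0, 0.1]
grip_width: 0.0445
gripper_force: 41.2
```

```bash
python3 -c "
from held import *
held(.046,None);goto(.06,.009);goto(.03,.009)"
```

```text
clock 14.4167 tcp [0.60028825 0.04080254 0.14531057] w 0.04448487839253161 F 41.17978049442172 [-0.1 -1.   0.1]
top face tool z -0.001810732589382316 normal(tool) [ 0.0080212  -0.00228098 -0.99996523] n 5261
x range -0.02190703873218872 0.02158814257740297 y range -0.019998795071215415 0.01999577905612035
delta mm to s=0.06 [-0.8 -0.6 -1.7] turn deg [-0.01  0.1   0.01]
delta mm to s=0.03 [ 10.4   2.8 -29.3] turn deg [-0.01  0.1   0.01]
```

Emit:
send_rows --deltas '[{"dx": 3.5, "dy": 0.5, "dz": -8, "rx": 0, "ry": 0, "rz": 0}, {"dx": 7, "dy": 1.5, "dz": -18, "rx": 0, "ry": 0, "rz": 0}, {"dx": 10.8, "dy": 2.5, "dz": -29, "rx": 0, "ry": 0, "rz": 0}, {"dx": 10.8, "dy": 2.5, "dz": -29, "rx": 0, "ry": 0, "rz": 0}, {"dx": 10.8, "dy": 2.5, "dz": -29, "rx": 0, "ry": 0, "rz": 0}]'

```text
clock: 14.83
tcp_pos: [0.6104, 0.0445, 0.1141]
orientation: [-2.99, -0.419, -0.603]
contact_force: [-0.4, 0.4, -0.7]
grip_width: 0.0445
gripper_force: 41.2
```

```bash
python3 -c "
from held import *
held(.046,None);goto(.015,.009);goto(.012,.009)"
```

```text
clock 14.8833 tcp [0.61067258 0.04448157 0.11476454] w 0.04476233977745964 F 41.177405174821615 [ 0.2 -0.3 -0.8]
top face tool z -0.00156122047859669 normal(tool) [ 9.62714044e-03  5.42081681e-04 -9.99953511e-01] n 5646
x range -0.021861776953996145 0.021516978174582035 y range -0.019997032653883442 0.019983952330732087
delta mm to s=0.015 [  5.6   0.8 -12.6] turn deg [-0.04 -0.03 -0.02]
delta mm to s=0.012 [  6.7   1.1 -15.3] turn deg [-0.04 -0.03 -0.02]
```

Emit:
send_rows --deltas '[{"dx": 2.8, "dy": 0.4, "dz": -6, "rx": 0, "ry": 0, "rz": 0}, {"dx": 5.6, "dy": 1, "dz": -12.5, "rx": 0, "ry": 0, "rz": 0}, {"dx": 5.6, "dy": 1, "dz": -12.5, "rx": 0, "ry": 0, "rz": 0}, {"dx": 5.6, "dy": 1, "dz": -12.5, "rx": 0, "ry": 0, "rz": 0}]'

```text
clock: 15.22
tcp_pos: [0.6164, 0.0454, 0.1024]
orientation: [-2.99, -0.419, -0.605]
contact_force: [0.1, -0.2, -0.6]
grip_width: 0.0441
gripper_force: 41.2
```

Emit:
send_rows --deltas '[{"dx": 0.4, "dy": 0.1, "dz": -1, "rx": 0, "ry": 0, "rz": 0}, {"dx": 0.8, "dy": 0.2, "dz": -2, "rx": 0, "ry": 0, "rz": 0}, {"dx": 0.8, "dy": 0.2, "dz": -2, "rx": 0, "ry": 0, "rz": 0}]'

```text
clock: 15.47
tcp_pos: [0.6175, 0.0456, 0.101]
orientation: [-2.99, -0.419, -0.607]
contact_force: [0.2, 0.1, -0.1]
grip_width: 0.0445
gripper_force: 41.2
```

```bash
python3 -c "
from held import *
held(.046,None);goto(.012,.009)"
```

```text
clock 15.5167 tcp [0.61738206 0.04552783 0.101066  ] w 0.04429911460381265 F 41.18018229492009 [-0.1  0.2  0.5]
top face tool z -0.002160060440786274 normal(tool) [ 0.01973698 -0.00381434 -0.99979793] n 4526
x range -0.021896708646031354 0.02182187190561411 y range -0.01999556447855768 0.019975611484071024
delta mm to s=0.012 [-0.   0.1 -1.6] turn deg [-0.04  0.05 -0.01]
```

Emit:
send_rows --deltas '[{"dx": 0.3, "dy": 0.1, "dz": -0.7, "rx": 0, "ry": 0, "rz": 0}, {"dx": 0.5, "dy": 0.2, "dz": -1.4, "rx": 0, "ry": 0, "rz": 0}, {"dx": 0.5, "dy": 0.2, "dz": -1.4, "rx": 0, "ry": 0, "rz": 0}]'

```text
clock: 15.77
tcp_pos: [0.6179, 0.0456, 0.1003]
orientation: [-2.99, -0.418, -0.607]
contact_force: [-5.1, -0.6, 7.6]
grip_width: 0.0441
gripper_force: 42.0
```

The medium ring is seated on contact. I release and back out.

Emit:
send_rows --deltas '[{"dx": 0, "dy": 0, "dz": 0, "rx": 0, "ry": 0, "rz": 0}, {"dx": 0, "dy": 0, "dz": 0, "rx": 0, "ry": 0, "rz": 0}, {"dx": 0, "dy": 0, "dz": 0, "rx": 0, "ry": 0, "rz": 0}]' --jaw 57

```text
clock: 16.02
tcp_pos: [0.6181, 0.0457, 0.0997]
orientation: [-2.99, -0.418, -0.607]
contact_force: [0.3, 0.3, -0.2]
grip_width: 0.057
gripper_force: 0.0
```

Emit:
send_rows --deltas '[{"dx": -4, "dy": -1.2, "dz": 10, "rx": 0, "ry": 0, "rz": 0}, {"dx": -12, "dy": -3.6, "dz": 30, "rx": 0, "ry": 0, "rz": 0}, {"dx": -24, "dy": -7.3, "dz": 60, "rx": 0, "ry": 0, "rz": 0}, {"dx": -36, "dy": -11, "dz": 90, "rx": 0, "ry": 0, "rz": 0}, {"dx": -42, "dy": -13, "dz": 103, "rx": 0, "ry": 0, "rz": 0}]'

```text
clock: 16.43
tcp_pos: [0.576, 0.0323, 0.2068]
orientation: [-2.989, -0.418, -0.613]
contact_force: [0.9, -0.7, 0.3]
grip_width: 0.0568
gripper_force: 0.0
```

Emit:
send_rows --deltas '[{"dx": 0, "dy": 0, "dz": 0, "rx": 0, "ry": 0, "rz": 0}, {"dx": 0, "dy": 0, "dz": 0, "rx": 0, "ry": 0, "rz": 0}]'

```text
clock: 16.6
tcp_pos: [0.5761, 0.0325, 0.2041]
orientation: [-2.99, -0.418, -0.611]
contact_force: [0.5, 0.2, -0.5]
grip_width: 0.0574
gripper_force: 0.0
```

```bash
python3 - <<'E'
from seat import *
seat(.046,.024,None)
E
```

```text
face height [0.0224 0.0238 0.025 ] tilt vs N deg 0.766253475498832 n 2065
16.65 tcp [0.57572594 0.03264679 0.20282675]
```

The medium ring's face is at 23.8 mm, so it is good. Now the small ring.

Emit:
send_rows --deltas '[{"dx": 1, "dy": -34, "dz": 0, "rx": 0, "ry": 0, "rz": 0}, {"dx": 2, "dy": -68, "dz": 0, "rx": -1.7, "ry": 5.5, "rz": 0}, {"dx": 3, "dy": -102, "dz": 0, "rx": -3.3, "ry": 11, "rz": 0}, {"dx": 4, "dy": -136, "dz": 0, "rx": -5, "ry": 16.5, "rz": 0}, {"dx": 5, "dy": -170, "dz": 0, "rx": -6.7, "ry": 22, "rz": 0}]' --jaw 48

```text
clock: 17.07
tcp_pos: [0.5805, -0.139, 0.2019]
orientation: [3.111, 0.435, -0.01]
contact_force: [-0.1, -0.1, -0.6]
grip_width: 0.0483
gripper_force: 0.0
```

Emit:
send_rows --deltas '[{"dx": 1, "dy": -34, "dz": 0, "rx": 0, "ry": 0, "rz": 0}, {"dx": 1.5, "dy": -67, "dz": -10, "rx": 0, "ry": 0, "rz": 0}, {"dx": 1.5, "dy": -67, "dz": -50, "rx": 0, "ry": 0, "rz": 0}, {"dx": 1.5, "dy": -67, "dz": -90, "rx": 0, "ry": 0, "rz": 0}, {"dx": 1.5, "dy": -67, "dz": -125, "rx": 0, "ry": 0, "rz": 0}]'

```text
clock: 17.48
tcp_pos: [0.5813, -0.2047, 0.074]
orientation: [-3.111, -0.434, 0.004]
contact_force: [-0.6, 0.8, -1.0]
grip_width: 0.0473
gripper_force: 0.0
```

Emit:
send_rows --deltas '[{"dx": 0, "dy": 0, "dz": -20, "rx": 0, "ry": 0, "rz": 0}, {"dx": 0, "dy": 0, "dz": -25, "rx": 0, "ry": 0, "rz": 0}, {"dx": 0, "dy": 0, "dz": -25, "rx": 0, "ry": 0, "rz": 0}, {"dx": 0, "dy": 0, "dz": -25, "rx": 0, "ry": 0, "rz": 0}, {"dx": 0, "dy": 0, "dz": -25, "rx": 0, "ry": 0, "rz": 0}]'

```text
clock: 17.9
tcp_pos: [0.5837, -0.2045, 0.0541]
orientation: [3.11, 0.436, 0.004]
contact_force: [0.7, 0.3, 1.1]
grip_width: 0.0484
gripper_force: 0.0
```

```bash
python3 - <<'E'
from fit import *
c=grab("wrist");o=r.get_obs();print(o["clock"],o["tcp_pos"],R.from_rotvec(o["orientation"]).as_matrix()[:,2].round(3))
ringfit(c,(.5828,-.204),.032)
E
```

```text
17.95 [ 0.58380882 -0.2046212   0.05439642] [ 0.003 -0.001 -1.   ]
fit centre [ 0.5837 -0.2043] dia 0.03607042711353089 mec (583.7312622070312, -204.5677490234375) 38.16498947143555 z 0.01492003099112843
```

Emit:
send_rows --deltas '[{"dx": 0.5, "dy": 0, "dz": -20, "rx": 0, "ry": 0, "rz": 0}, {"dx": 0.5, "dy": 0, "dz": -32, "rx": 0, "ry": 0, "rz": 0}, {"dx": 0.5, "dy": 0, "dz": -38.5, "rx": 0, "ry": 0, "rz": 0}, {"dx": 0.5, "dy": 0, "dz": -38.5, "rx": 0, "ry": 0, "rz": 0}, {"dx": 0.5, "dy": 0, "dz": -38.5, "rx": 0, "ry": 0, "rz": 0}]'

```text
clock: 18.37
tcp_pos: [0.5828, -0.2043, 0.0142]
orientation: [-3.111, -0.435, 0.001]
contact_force: [0.6, -0.3, 0.1]
grip_width: 0.0478
gripper_force: 0.0
```

Emit:
send_rows --deltas '[{"dx": 0, "dy": 0, "dz": 0, "rx": 0, "ry": 0, "rz": 0}, {"dx": 0, "dy": 0, "dz": 0, "rx": 0, "ry": 0, "rz": 0}, {"dx": 0, "dy": 0, "dz": 0, "rx": 0, "ry": 0, "rz": 0}, {"dx": 0, "dy": 0, "dz": 0, "rx": 0, "ry": 0, "rz": 0}]' --jaw 25 --newtons 40

```text
clock: 18.7
tcp_pos: [0.5834, -0.2044, 0.0151]
orientation: [3.111, 0.435, 0.002]
contact_force: [-1.4, 0.6, 6.3]
grip_width: 0.0343
gripper_force: 39.7
```

Emit:
send_rows --deltas '[{"dx": 0, "dy": 0, "dz": 10, "rx": 0, "ry": 0, "rz": 0}, {"dx": 0, "dy": 0, "dz": 40, "rx": 0, "ry": 0, "rz": 0}, {"dx": 0, "dy": 0, "dz": 80, "rx": 0, "ry": 0, "rz": 0}, {"dx": 0, "dy": 0, "dz": 120, "rx": 0, "ry": 0, "rz": 0}, {"dx": 0, "dy": 0, "dz": 150, "rx": 0, "ry": 0, "rz": 0}]'

```text
clock: 19.12
tcp_pos: [0.5837, -0.2046, 0.1681]
orientation: [3.11, 0.435, 0.005]
contact_force: [0.9, -0.2, -0.5]
grip_width: 0.0342
gripper_force: 40.0
```

Emit:
send_rows --deltas '[{"dx": 0, "dy": 0, "dz": 0, "rx": 0, "ry": 0, "rz": 0}, {"dx": 0, "dy": 0, "dz": 0, "rx": 0, "ry": 0, "rz": 0}, {"dx": 0, "dy": 0, "dz": 0, "rx": 0, "ry": 0, "rz": 0}]'

```text
clock: 19.37
tcp_pos: [0.5824, -0.2041, 0.1639]
orientation: [-3.111, -0.436, 0.001]
contact_force: [-0.9, -0.1, -1.2]
grip_width: 0.0345
gripper_force: 40.0
```

```bash
python3 -c "
from held import *
print(held(.036,None));goto(.1,.009)"
```

```text
clock 19.4167 tcp [ 0.58189729 -0.20394559  0.16302897] w 0.03436837276643722 F 39.970518574118614 [ 0.3 -0.8 -0.7]
top face tool z -0.00024244090567401564 normal(tool) [ 0.00269189 -0.01024561 -0.99994389] n 2387
x range -0.016914108125183944 0.016948018103087558 y range -0.014984092365590765 0.014972491927618969
[0.00182278 0.01005456 0.99994779]
delta mm to s=0.1 [  2.6 239.6  17.4] turn deg [ 6.450e+00 -2.149e+01 -2.000e-02]
```

Emit:
send_rows --deltas '[{"dx": 0, "dy": 34, "dz": 10, "rx": 1.7, "ry": -5.5, "rz": 0}, {"dx": 0, "dy": 68, "dz": 17, "rx": 3.3, "ry": -11, "rz": 0}, {"dx": 0, "dy": 102, "dz": 17, "rx": 5, "ry": -16.5, "rz": 0}, {"dx": 1, "dy": 136, "dz": 17, "rx": 6.7, "ry": -22, "rz": 0}, {"dx": 1, "dy": 170, "dz": 17, "rx": 6.7, "ry": -22, "rz": 0}]'

```text
clock: 19.83
tcp_pos: [0.5785, -0.0362, 0.1775]
orientation: [-2.991, -0.409, -0.602]
contact_force: [-1.5, -0.4, -1.0]
grip_width: 0.0345
gripper_force: 40.0
```

Emit:
send_rows --deltas '[{"dx": 0, "dy": 34, "dz": 0, "rx": 0, "ry": 0, "rz": 0}, {"dx": 1, "dy": 69, "dz": 0, "rx": 0, "ry": 0, "rz": 0}, {"dx": 1, "dy": 69, "dz": 0, "rx": 0, "ry": 0, "rz": 0}, {"dx": 1, "dy": 69, "dz": 0, "rx": 0, "ry": 0, "rz": 0}, {"dx": 1, "dy": 69, "dz": 0, "rx": 0, "ry": 0, "rz": 0}]'

```text
clock: 20.25
tcp_pos: [0.584, 0.0346, 0.1797]
orientation: [-2.991, -0.42, -0.603]
contact_force: [0.0, -0.6, -1.1]
grip_width: 0.0345
gripper_force: 40.0
```

```bash
python3 -c "
from held import *
held(.036,None);goto(.06,.0115)"
```

```text
clock 20.3 tcp [0.58421818 0.03350096 0.17985708] w 0.03470974392725717 F 40.02441211603582 [-0.4 -0.3  0.6]
top face tool z 0.0006284774612649236 normal(tool) [ 0.01360625  0.0050512  -0.99989467] n 2267
x range -0.016909194874258595 0.01684599035016505 y range -0.014999778997860634 0.014985091510650271
delta mm to s=0.06 [ 14.3   6.4 -33.9] turn deg [ 0.02 -0.08 -0.  ]
```

Emit:
send_rows --deltas '[{"dx": 7, "dy": 4, "dz": -17, "rx": 0, "ry": 0, "rz": 0}, {"dx": 14.3, "dy": 6, "dz": -34, "rx": 0, "ry": 0, "rz": 0}, {"dx": 14.3, "dy": 6, "dz": -34, "rx": 0, "ry": 0, "rz": 0}, {"dx": 14.3, "dy": 6, "dz": -34, "rx": 0, "ry": 0, "rz": 0}, {"dx": 14.3, "dy": 6, "dz": -34, "rx": 0, "ry": 0, "rz": 0}]'

```text
clock: 20.72
tcp_pos: [0.5991, 0.0392, 0.1473]
orientation: [-2.991, -0.415, -0.606]
contact_force: [0.0, -0.1, 0.2]
grip_width: 0.0341
gripper_force: 40.0
```

```bash
python3 -c "
from held import *
held(.036,None);goto(.06,.0115);goto(.035,.0115)"
```

```text
clock 20.7667 tcp [0.59929187 0.03952621 0.14773395] w 0.034471412830834845 F 40.03759606741369 [-0.5  0.7  0.6]
top face tool z 0.0007877036379381218 normal(tool) [ 0.01881928  0.00201302 -0.99982088] n 2174
x range -0.016769660567088923 0.01634822650729923 y range -0.01498650710413678 0.01498961230773128
delta mm to s=0.06 [-0.8  0.4 -1.8] turn deg [-0.    0.08  0.01]
delta mm to s=0.035 [  8.6   3.2 -24.8] turn deg [-0.    0.08  0.01]
```

Emit:
send_rows --deltas '[{"dx": 2.5, "dy": 1, "dz": -8, "rx": 0, "ry": 0, "rz": 0}, {"dx": 5.5, "dy": 2, "dz": -16, "rx": 0, "ry": 0, "rz": 0}, {"dx": 8.8, "dy": 3.2, "dz": -24.8, "rx": 0, "ry": 0, "rz": 0}, {"dx": 8.8, "dy": 3.2, "dz": -24.8, "rx": 0, "ry": 0, "rz": 0}, {"dx": 8.8, "dy": 3.2, "dz": -24.8, "rx": 0, "ry": 0, "rz": 0}]'

```text
clock: 21.18
tcp_pos: [0.6075, 0.0442, 0.1212]
orientation: [-2.99, -0.419, -0.604]
contact_force: [-1.1, -0.1, 0.5]
grip_width: 0.0348
gripper_force: 40.0
```

```bash
python3 -c "
from held import *
held(.036,None);goto(.027,.0115);goto(.024,.0115)"
```

```text
clock 21.2333 tcp [0.60780587 0.04406723 0.12177664] w 0.034068849690595385 F 40.03571008332074 [ 0.1 -0.1 -0.8]
top face tool z 0.0011910972978368885 normal(tool) [ 0.02793266  0.00818909 -0.99957626] n 1870
x range -0.016908802826314608 0.016295812485255648 y range -0.01499128633983372 0.014998318038611019
delta mm to s=0.027 [ 3.  -0.4 -6.2] turn deg [-0.04 -0.01 -0.02]
delta mm to s=0.024 [ 4.1 -0.1 -9. ] turn deg [-0.04 -0.01 -0.02]
```

Emit:
send_rows --deltas '[{"dx": 1.5, "dy": 0, "dz": -3, "rx": 0, "ry": 0, "rz": 0}, {"dx": 2.8, "dy": 0, "dz": -6, "rx": 0, "ry": 0, "rz": 0}, {"dx": 2.8, "dy": 0, "dz": -6, "rx": 0, "ry": 0, "rz": 0}]'

```text
clock: 21.48
tcp_pos: [0.6108, 0.0439, 0.1159]
orientation: [-2.99, -0.419, -0.606]
contact_force: [-0.4, -0.1, -0.9]
grip_width: 0.0344
gripper_force: 40.0
```

Emit:
send_rows --deltas '[{"dx": 0.3, "dy": 0.1, "dz": -0.7, "rx": 0, "ry": 0, "rz": 0}, {"dx": 0.6, "dy": 0.2, "dz": -1.4, "rx": 0, "ry": 0, "rz": 0}, {"dx": 0.6, "dy": 0.2, "dz": -1.4, "rx": 0, "ry": 0, "rz": 0}]'

```text
clock: 21.73
tcp_pos: [0.6114, 0.0441, 0.1149]
orientation: [-2.99, -0.418, -0.607]
contact_force: [-0.7, 0.6, -0.8]
grip_width: 0.0342
gripper_force: 40.0
```

```bash
python3 -c "
from held import *
held(.036,None);goto(.024,.0115)"
```

```text
clock 21.7833 tcp [0.61139979 0.04409236 0.11494114] w 0.03450003431215078 F 40.03788351081312 [-0.6  0.1 -0.7]
top face tool z 0.0007426042255353375 normal(tool) [ 0.06694863 -0.01233709 -0.99768015] n 1777
x range -0.016915174721827377 0.01679819479205708 y range -0.014990221434002774 0.01497654688092565
delta mm to s=0.024 [ 0.6 -0.1 -2.1] turn deg [-0.04  0.05 -0.01]
```

Emit:
send_rows --deltas '[{"dx": 0.3, "dy": 0, "dz": -0.7, "rx": 0, "ry": 0, "rz": 0}, {"dx": 0.6, "dy": 0.1, "dz": -1.5, "rx": 0, "ry": 0, "rz": 0}, {"dx": 0.6, "dy": 0.1, "dz": -1.5, "rx": 0, "ry": 0, "rz": 0}]'

```text
clock: 22.03
tcp_pos: [0.6121, 0.0442, 0.1134]
orientation: [-2.99, -0.418, -0.607]
contact_force: [-0.5, -0.0, -0.3]
grip_width: 0.0342
gripper_force: 40.0
```

Emit:
send_rows --deltas '[{"dx": 0.2, "dy": 0, "dz": -0.5, "rx": 0, "ry": 0, "rz": 0}, {"dx": 0.2, "dy": 0, "dz": -0.5, "rx": 0, "ry": 0, "rz": 0}]'

```text
clock: 22.2
tcp_pos: [0.6121, 0.0442, 0.1133]
orientation: [-2.99, -0.419, -0.607]
contact_force: [-3.9, -1.6, 5.8]
grip_width: 0.0344
gripper_force: 40.6
```

The small ring is seated on contact. I release and back out.

Emit:
send_rows --deltas '[{"dx": 0, "dy": 0, "dz": 0, "rx": 0, "ry": 0, "rz": 0}, {"dx": 0, "dy": 0, "dz": 0, "rx": 0, "ry": 0, "rz": 0}, {"dx": 0, "dy": 0, "dz": 0, "rx": 0, "ry": 0, "rz": 0}]' --jaw 48

```text
clock: 22.45
tcp_pos: [0.6122, 0.0443, 0.1129]
orientation: [-2.99, -0.419, -0.607]
contact_force: [0.4, -0.0, 0.4]
grip_width: 0.0479
gripper_force: 0.0
```

Emit:
send_rows --deltas '[{"dx": -4, "dy": -1.2, "dz": 10, "rx": 0, "ry": 0, "rz": 0}, {"dx": -12, "dy": -3.6, "dz": 30, "rx": 0, "ry": 0, "rz": 0}, {"dx": -24, "dy": -7.3, "dz": 60, "rx": 0, "ry": 0, "rz": 0}, {"dx": -36, "dy": -11, "dz": 90, "rx": 0, "ry": 0, "rz": 0}, {"dx": -42, "dy": -13, "dz": 103, "rx": 0, "ry": 0, "rz": 0}]'

```text
clock: 22.87
tcp_pos: [0.5703, 0.0308, 0.2201]
orientation: [-2.989, -0.418, -0.613]
contact_force: [0.3, -0.1, 0.1]
grip_width: 0.048
gripper_force: 0.0
```

Emit:
send_rows --deltas '[{"dx": 0, "dy": 0, "dz": 0, "rx": 0, "ry": 0, "rz": 0}, {"dx": 0, "dy": 0, "dz": 0, "rx": 0, "ry": 0, "rz": 0}, {"dx": 0, "dy": 0, "dz": 0, "rx": 0, "ry": 0, "rz": 0}]'

```text
clock: 23.12
tcp_pos: [0.5698, 0.0313, 0.2155]
orientation: [-2.99, -0.419, -0.606]
contact_force: [0.2, -0.3, -0.5]
grip_width: 0.048
gripper_force: 0.0
```

```bash
python3 - <<'E'
from seat import *
seat(.036,.036,"w9")
E
```

```text
face height [0.0338 0.0358 0.0369] tilt vs N deg 1.1223657052201517 n 1067
23.1667 tcp [0.56973292 0.03136045 0.21496968]
```

View pics/w9.png

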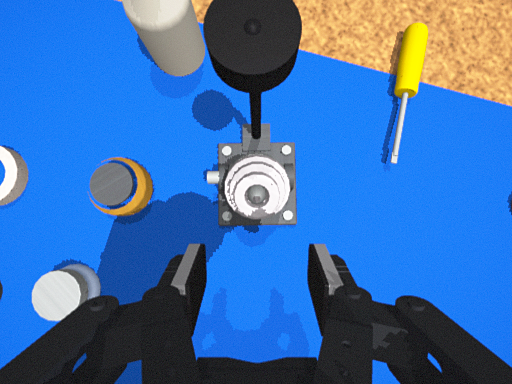

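The wrist view shows all three rings stacked concentrically at (257,187), largest at the bottom. The small ring's face is at 35.8 mm (36 expected), the gripper is clear, and the other things in view are undisturbed.

```bash
python3 -c "
from bench import r
print(r.hand_in())"
```

```text
the job is handed in; nothing more can be done
None
```

The large, medium and small rings are on the arbor in that order and released; their top faces measured 11.9, 23.8 and 35.8 mm above the flange (12, 24 and 36 expected), and I handed the job in at about 23 s of the 72 s allowed.

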